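# Feed the oak block through the hopper flap

## Robot

A 6-joint arm with a two-finger parallel gripper is mounted at the origin on a cart in front of the work surface, level with it; the furniture and walls round the work are solid. World frame = base frame: x ahead of the robot, y to its left, z up, the work surface at z = 0. Lengths are in m, angles in rad, forces in N, time in s.
With the tool pointing down it reaches from about 0.425 to 0.95 m from the base axis. Payload 3.5 kg.
Tool frame: the origin (TCP) lies midway between the tips of the shut fingers; the grasp point (between the pads) lies ctrl.hold_point_z behind it (ctrl.hold_point_z is the distance from the TCP to the grasp point, in m); z points along the fingers, x is the direction in which the jaws open and shut, and the axes are right-handed (so a half turn about z gives the same grasp; the last joint's range is limited). The gripper opens to 85 mm and grips with 20 to 120 N. Pads are 22 mm wide; open, the fingers measure 114 mm over their backs; the gripper's body (76 mm by 85 mm) begins 54 mm behind the grasp point. The pads swing forward as they close: fully open they stand 13 mm farther back than shut.
Start: joints at [-1.351, 0.286, 1.577, -0, 1.279, -0.15], TCP at [0.244, -0.629, 0.231] pointing down, gripper open.
Joint ranges: [-2.77, 2.77], [-0.9, 2.22], [0.21, 2.48], [-1.53, 4.67], [0.24, 2.81], [-2.84, 2.84]. Speed limits (rad/s): [2.79, 2.79, 3.14, 3.14, 3.14, 3.14].

## Interface

Orientations are given as a unit quaternion [x, y, z, w].
In Python, from plant import ctrl gives the robot as it stands.
- The arm moves only by the tool step_arm, never from a script. Its arguments are lists of equal length, an entry for each row: "gripper": the gripper's target within -1 to 1 (shut at 1, half-way at 0, fully open at -1); "linear": the shift along the tool's x, y, z in m, a list of three; "delta_rot": the turn, a rotation vector about the tool's x, y, z in degrees, a list of three. A call has 1 to 20 rows; each row is the pose to reach, as a shift and turn from the pose commanded when the call began, along the tool's axes at that moment; what a row does not reach only later rows make up. A row lasts 1/8 s, in which the tool goes at most 62.5 mm and 10.7 degrees, less where a joint would pass 70% of its speed; a pose out of reach is approached as far as the arm can. A call with a gripper value outside its range is refused whole. The fingers move at their own pace and stop on an object; "grip_force" is the grip in N (left out, the last holds). Time passes only in rows, so rows that repeat a pose let the fingers close. It gives the time, the measured TCP pose, the force and the opening at its end, in the units of the state.
- ctrl.get_state(): the state, without advancing time (a new reading comes with each control period).
- ctrl.read_camera(name): name is "scene" or "top" or "wrist"; returns a dict with "frame" (400x640x3 uint8, red, green, blue), "fx", "fy", "cx", "cy" (pixels), "k1" (the pictures are not rectified: a ray, as slopes to the right and down, at radius r is drawn at 1 + k1 r^2 times it, then the intrinsics apply), "view" (4x4, takes a point from world to camera coordinates). Camera axes: x right, y down, z forward; pixel columns grow to the right and rows downward; lengths in m; the calibration is good to about 2 mm. A picture is of the moment at which its call begins. There is no depth.
- ctrl.sign_off(): hands the job in, once; it reports no verdict.
The state is a dict: "time": time; "qpos": joint angles; "dq": joint speeds; "joint_efforts": joint torques, N m; "eef_pos": TCP position; "tcp_rot": TCP orientation; "contact_force": force on the tool from outside, world axes, zero at the start; "wrist_torque": the same for the moment, N m; "opening": opening from 0.0 (shut) to 1.0 (fully open).
Only numpy, scipy, OpenCV 4.12 (cv2) and the standard library are available. Lean on these libraries where they do the work, as an engineer would, in place of code of your own. Each camera call takes 0.05 s, during which the arm holds its last target. There are 200 camera calls.

## Task

Push the oak block along the feed table with your fingertips, in under the yellow hanging flap, until it drops into the green offcut bin behind; then draw the fingers back so that the flap swings shut. Only push the block, gently: do not pinch it or lift it off the feed table. Leave the other things on the bench alone.

Things in the scene. Friction and masses are not known exactly. Their poses are not given: they have to be found in the camera images.
- hopper: Offcut hopper, fixed: a plywood feed table leading to a green bin. Origin on the worktable under the flap; +x is the feed direction, z up. The flat feed table runs from x = -250 mm (open end) to x = -15 mm, top at z = 100 mm, 162 mm wide between lips 16 mm high. Two steel guides, 30 mm high, narrow the way evenly from about 122 mm at x = -95 mm to 77 mm at its end.
- hopper_mouth (a point): Point level with the top of the feed table, midway across, under the flap's hinge rod (hopper frame 0, 0, 100 mm; axes as the hopper). Green hinge posts stand at x = 0 (+-6 mm), inner faces at y = +-40 mm, tops 76 mm above the feed table; the 8 mm hinge rod between them lies 70 mm above it.
- hopper_in (a point): Centre of the bin's floor (hopper frame 108, 0, 6 mm). Bin, open on top: inside x = -15 to 203 mm, y = +-81 mm, walls 150 mm high. The feed table ends at x = -15 mm, just short of the flap: once the block's middle is beyond that edge it tips over it into the bin.
- flap (a joint): Yellow steel flap, 70 mm wide, 50 g, hanging from the hinge rod to 3 mm above feed table level. 0 = shut, against its stop; positive = lower edge swung inward over the bin (rad, up to 1.5). It swings only inward, is easily pushed open by the block and falls shut by its own weight.
- oak_block_center (a point): Centre of the loose oak block, 55x85x42 mm (own x, y, z; the point has the block's axes), 0.15 to 0.3 kg. It lies flat on the feed table, its 85 mm length (own y) within about 20 degrees of the feed direction, own z up. Push on the 55 mm wide end face that looks away from the flap.
- wax_tin: round green-lidded tin, 87 mm across, 30 high; bystander, stands loose on the worktable, origin at the centre of its underside. Leave it alone.
- masking_tape: roll of cream masking tape, 105 mm across, 25 high, lying flat; bystander, stands loose on the worktable, origin at the centre of its underside. Leave it alone.
- glue_bottle: white glue bottle with a red nozzle, 62 mm across, 187 high; bystander, stands loose on the worktable, origin at the centre of its underside. Leave it alone.
- brush_jar: bunch of paint brushes standing upright, 77 mm across, 253 high; bystander, stands loose on the worktable, origin at the centre of its underside. Leave it alone.
- paint_tin: small paint tin, 76 mm across, 84 high; bystander, stands loose on the worktable, origin at the centre of its underside. Leave it alone.
- dust_brush: wooden hand brush, 74x245x45 mm, lying flat; bystander, stands loose on the worktable, origin at the centre of its underside. Leave it alone.
- oak_block: the same oak block; origin at the centre of its underside
Things that resemble listed ones, but are neither listed nor needed, are in the scene too. What is shaped like the oak_block but pink or turquoise is not meant.

How it is judged:
By the outcome, as a careful person would: the job done as asked, in the order asked, and still so for the second after the job is handed in, with the robot touching nothing.
It also fails if it takes over 48 s, if anything falls off the work surface, if the arm or the gripper's body presses on something with over 40 N, if the wrist force passes 120 N, or if a joint passes its speed limit or range.

## Working session

There is one attempt and no reset: what is moved stays moved. The work goes in short steps, Python scripts to look and compute and a tool call to move; the robot and the scene stay as the last step left them, time stands still between calls to the robot, and variables do not carry over. Pictures are saved under pics/ and viewed, on a budget of 10 in all, crops included, one or two more only if the job needs it, and the job is handed in when it is done.

Besides the shell and the picture viewer there is one more tool, called after ">>>" as name(argument=value, ...) on one line, values as JSON. step_arm: Moves the arm, as the interface text tells. Its arguments: {"type":"object","properties":{"gripper":{"type":"array"},"linear":{"type":"array"},"delta_rot":{"type":"array"},"grip_force":{"type":"number"}},"required":["gripper","linear","delta_rot"]}

```bash
mkdir -p pics; cat > h.py <<'E'
import numpy as np, cv2, pickle
from plant import ctrl
def snap(n,f):
    c=ctrl.read_camera(n); cv2.imwrite(f'pics/{f}.png',c['frame'][:,:,::-1]); pickle.dump(c,open(f'pics/{f}.pkl','wb')); return c
def load(f): return pickle.load(open(f'pics/{f}.pkl','rb'))
def ray(c,u,v):
    d=np.array([(u-c['cx'])/c['fx'],(v-c['cy'])/c['fy']]); p=d.copy()
    for _ in range(20): p=d/(1+c['k1']*(p@p))
    V=np.array(c['view']); R=V[:3,:3]; return -R.T@V[:3,3], R.T@np.array([p[0],p[1],1])
def atz(c,u,v,z):
    o,d=ray(c,u,v); return o+d*(z-o[2])/d[2]
def proj(c,P):
    V=np.array(c['view']); p=V[:3,:3]@np.array(P)+V[:3,3]; s=p[:2]/p[2]; s=s*(1+c['k1']*(s@s)); return s*[c['fx'],c['fy']]+[c['cx'],c['cy']]
E
python3 - <<'E'
from h import *
for n in('scene','top'):
    c=snap(n,n+'0'); print(n,c['fx'],c['k1'],np.round(ray(c,320,200),3))
s=ctrl.get_state();print(s['time'],s['eef_pos'],s['tcp_rot'],ctrl.hold_point_z)
E
```

```text
scene 408.9476385986938 -0.04696658945689823 [[-0.018  0.574  1.197]
 [ 0.409 -0.499 -0.764]]
top 424.06637121607986 0.008037556156545856 [[ 0.208 -0.107  1.726]
 [ 0.192  0.004 -0.981]]
0.1 [ 0.24385145 -0.62875833  0.23002679] [ 8.25045120e-01 -5.65065762e-01 -8.19497952e-04 -7.49977147e-04] 0.0187
```

View pics/top0.png

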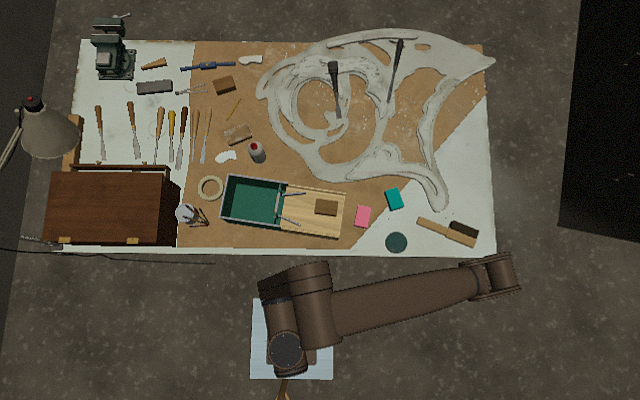

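View pics/scene0.png

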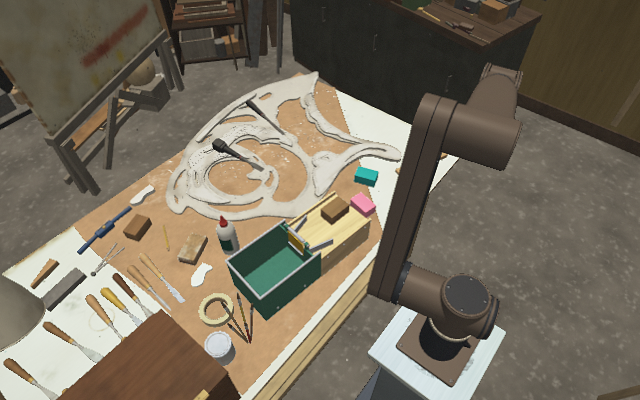

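```bash
python3 - <<'E'
from h import *
c=load('top0')
a=c['frame'][165:265,215:375,::-1]
cv2.imwrite('pics/topc.png',cv2.resize(a,None,fx=5,fy=5,interpolation=cv2.INTER_CUBIC))
E
```

```text
(no output)
```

View pics/topc.png

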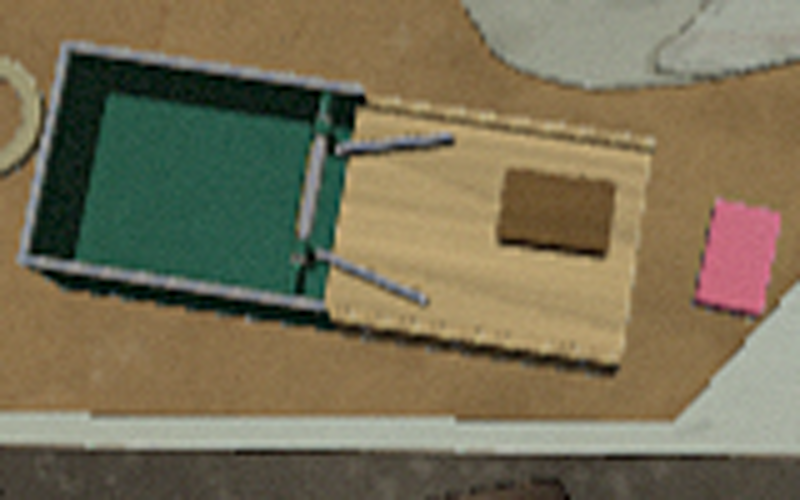

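```bash
python3 - <<'E'
from h import *
c=load('top0')
f=lambda u,v,z: atz(c,215+u/5,165+v/5,z)[:2]
n={k:f(*v) for k,v in dict(Lend=(655,143,.116),Rend=(622,358,.116),L15=(362,98,.116),R15=(327,308,.116),bl=(65,43,.15),br=(22,262,.15),bl2=(362,90,.15),hl=(324,135,.17),hr=(308,238,.17),gL1=(453,140,.13),gR1=(426,300,.13),gL2=(340,150,.13),gR2=(318,255,.13)).items()}
for k,v in n.items(): print(k,v.round(4))
B=np.array([f(*p,.142) for p in((506,168),(616,180),(608,251),(500,240))]);print(B.round(4),B.mean(0), [np.linalg.norm(B[i]-B[i-1]).round(4) for i in range(4)])
e=(n['Lend']+n['Rend'])/2; m=(n['L15']+n['R15'])/2; b=(n['bl']+n['br'])/2
print('axis',np.degrees(np.arctan2(*(m-e)[::-1])),np.degrees(np.arctan2(*(b-e)[::-1])),np.linalg.norm(m-e),np.linalg.norm(b-e))
th=np.arctan2(*(b-e)[::-1]); d=np.array([np.cos(th),np.sin(th)]); l=np.array([-d[1],d[0]])
O=e+.25*d; print('O',O,th)
for k,v in n.items(): print(k,((v-O)@d).round(4),((v-O)@l).round(4))
for v in [*B,B.mean(0)]: print(((v-O)@d).round(4),((v-O)@l).round(4))
long=(B[0]+B[3]-B[1]-B[2]); print('yaw rel',np.degrees(np.arctan2(long@l,long@d)))
P=[f(*p,.042) for p in((716,200),(780,210),(765,315),(697,302))]
for v in P: print('pink',((v-O)@d).round(4),((v-O)@l).round(4),v)
E
```

```text
Lend [ 0.5501 -0.2012]
Rend [ 0.3827 -0.1766]
L15 [0.5825 0.0272]
R15 [0.4176 0.0488]
bl [0.6144 0.2533]
br [0.4444 0.2754]
bl2 [0.5809 0.0246]
hl [0.541  0.0503]
hr [0.4626 0.0595]
gL1 [ 0.5472 -0.045 ]
gR1 [ 0.4229 -0.0273]
gL2 [0.538  0.0417]
gR2 [0.4562 0.0557]
[[ 0.5234 -0.0863]
 [ 0.5154 -0.1701]
 [ 0.4607 -0.1644]
 [ 0.4678 -0.0827]] [ 0.49182792 -0.12588622] [np.float64(0.0557), np.float64(0.0842), np.float64(0.055), np.float64(0.0821)]
axis 81.57723725271941 82.09026803842228 0.22943882448609387 0.4575932809652991
O [0.50083382 0.05868504] 1.4327454611151358
Lend -0.2507 -0.0846
Rend -0.2493 0.0846
L15 -0.0199 -0.0852
R15 -0.0212 0.0811
bl 0.2083 -0.0857
br 0.2068 0.0857
bl2 -0.0228 -0.084
hl -0.0027 -0.0409
hr -0.0045 0.038
gL1 -0.0963 -0.0602
gR1 -0.0959 0.0653
gL2 -0.0117 -0.0391
gR2 -0.0091 0.0438
-0.1405 -0.0423
-0.2246 -0.0459
-0.2265 0.0091
-0.1446 0.0132
-0.1841 -0.0165
yaw rel 2.659965710390507
pink -0.3081 -0.0617 [ 0.51958435 -0.25495074]
pink -0.3602 -0.0615 [ 0.51216893 -0.30655421]
pink -0.3593 0.0248 [ 0.42683233 -0.29379724]
pink -0.3042 0.0227 [ 0.43645746 -0.23951443]
```

```bash
cat >> h.py <<'E'
from scipy.spatial.transform import Rotation as Ro
O=np.array([.5011,.0602]); TH=np.radians(82.0)
d=np.array([np.cos(TH),np.sin(TH)]); l=np.array([-d[1],d[0]])
W=lambda x,y,z: np.array([*(O+d*x+l*y),z])
H=lambda p: np.array([(np.array(p)[:2]-O)@d,(np.array(p)[:2]-O)@l,p[2]])
def go(P,yaw_rel):  # target in hopper frame; yaw of block rel to hopper, deg
    s=ctrl.get_state(); R=Ro.from_quat(s['tcp_rot'])
    a=TH+np.radians(yaw_rel)-np.pi/2; T=Ro.from_matrix(np.array([[np.cos(a),np.sin(a),0],[np.sin(a),-np.cos(a),0],[0,0,-1]]))
    print('at H',H(s['eef_pos']).round(4),'lin',R.inv().apply(W(*P)-s['eef_pos']).round(4),'rot',np.degrees((R.inv()*T).as_rotvec()).round(2),'r',np.linalg.norm(W(*P)[:2]),'F',np.round(s['contact_force'],2),s['time'])
E
python3 -c "
from h import *
go((-.28,-.021,.21),2.7)"
```

```text
at H [-0.7181  0.1589  0.23  ] lin [-0.2947 -0.3706  0.0208] rot [ -0.09   0.1  -63.51] r 0.5306765762000956 F [ 0.7  -0.07  0.11] 0.1
```

>>> step_arm(gripper=[0.5,0.5,0.5,0.5,0.5,0.5,0.5,0.5,0.5,0.5,0.5,0.5,0.5,0.5], linear=[[-0.025,-0.031,0.002],[-0.05,-0.062,0.004],[-0.074,-0.093,0.005],[-0.098,-0.124,0.007],[-0.123,-0.154,0.009],[-0.147,-0.185,0.01],[-0.172,-0.216,0.012],[-0.196,-0.247,0.014],[-0.221,-0.278,0.016],[-0.246,-0.309,0.018],[-0.27,-0.34,0.02],[-0.295,-0.371,0.021],[-0.295,-0.371,0.021],[-0.295,-0.371,0.021]], delta_rot=[[0,0,-5.3],[0,0,-10.6],[0,0,-15.9],[0,0,-21.2],[0,0,-26.5],[0,0,-31.8],[0,0,-37],[0,0,-42.3],[0,0,-47.6],[0,0,-53],[0,0,-58.2],[0,0,-63.5],[0,0,-63.5],[0,0,-63.5]])

```text
time: 1.85
eef_pos: [0.483, -0.2203, 0.21]
tcp_rot: [0.999, -0.046, -0.0, 0.0]
contact_force: [-0.4, -0.3, 0.2]
opening: 0.25
```

```bash
python3 - <<'E'
from h import *
go((-.28,-.02,.11),2.7); print(ctrl.get_state()['opening'])
c=snap('wrist','w1')
# predicted block top corners
for x,y in((-.1405,-.0423),(-.2246,-.0459),(-.2265,.0091),(-.1446,.0132)): print(proj(c,W(x,y,.142)).round(0), end='')
print(proj(c,W(-.25,.081,.1)),proj(c,W(-.25,-.081,.1)))
E
```

```text
at H [-0.2803 -0.0211  0.21  ] lin [-0.001  -0.0004  0.1   ] rot [ 0.01  0.04 -0.03] r 0.5297177911967076 F [-0.37 -0.35  0.16] 1.85
0.25048155145637063
[367. -14.][361. 136.][274. 135.][268. -11.][188.46150032 153.91244851] [396.91318809 163.42745473]
```

View pics/w1.png

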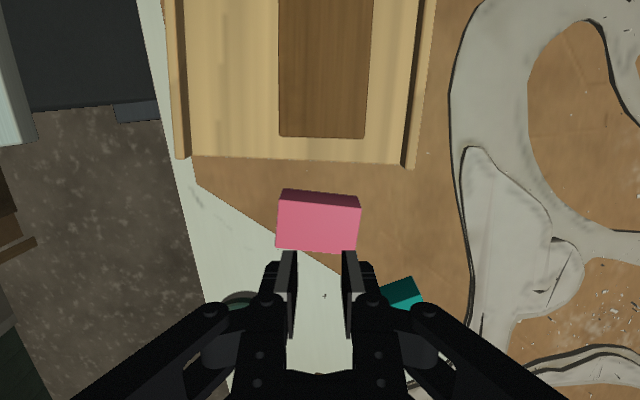

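>>> step_arm(gripper=[0.5,0.5,0.5,0.5,0.5,0.5,0.5,0.5,0.5,0.5], linear=[[0,0,0.025],[0,0,0.05],[0,0,0.075],[0,0,0.098],[0,0,0.098],[0,-0.01,0.098],[0,-0.02,0.098],[0,-0.03,0.098],[0,-0.036,0.098],[0,-0.036,0.098]], delta_rot=[[0,0,0],[0,0,0],[0,0,0],[0,0,0],[0,0,0],[0,0,0],[0,0,0],[0,0,0],[0,0,0],[0,0,0]])

```text
time: 3.15
eef_pos: [0.4868, -0.1837, 0.1125]
tcp_rot: [0.999, -0.046, 0.0, 0.0]
contact_force: [0.1, -0.4, -0.4]
opening: 0.246
```

```bash
python3 - <<'E'
from h import *
go((-.13,-.0025,.112),0); go((-.045,-.0025,.112),0)
c=snap('wrist','w2')
E
```

```text
at H [-0.2435 -0.0197  0.1125] lin [-0.0118 -0.1142  0.0005] rot [ 0.01 -0.01  2.75] r 0.4903455343930612 F [ 0.15 -0.4  -0.44] 3.15
at H [-0.2435 -0.0197  0.1125] lin [-0.0077 -0.1991  0.0005] rot [ 0.01 -0.01  2.75] r 0.49754787253710897 F [ 0.15 -0.4  -0.44] 3.15
```

View pics/w2.png

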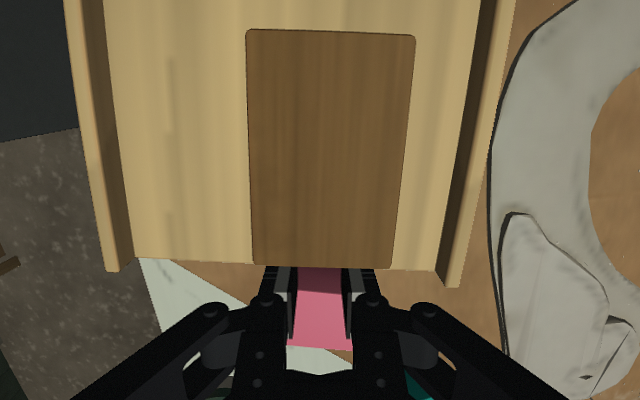

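>>> step_arm(gripper=[0.5,0.5,0.5,0.5,0.5,0.5,0.5,0.5,0.5,0.5,0.5,0.5,0.5,0.5,0.5,0.5,0.5,0.5,0.5,0.5], linear=[[0,-0.003,0],[0,-0.007,0],[-0.0006,-0.012,0],[-0.0013,-0.018,0],[-0.002,-0.024,0],[-0.0027,-0.03,0],[-0.0034,-0.036,0],[-0.0042,-0.042,0],[-0.005,-0.048,0],[-0.0058,-0.054,0],[-0.0066,-0.06,0],[-0.0074,-0.066,0],[-0.0082,-0.072,0],[-0.009,-0.078,0],[-0.0098,-0.084,0],[-0.0105,-0.09,0],[-0.0112,-0.096,0],[-0.0119,-0.102,0],[-0.0125,-0.107,0],[-0.0125,-0.11,0]], delta_rot=[[0,0,0],[0,0,0],[0,0,0.1],[0,0,0.3],[0,0,0.5],[0,0,0.7],[0,0,0.9],[0,0,1.1],[0,0,1.3],[0,0,1.5],[0,0,1.7],[0,0,1.9],[0,0,2.1],[0,0,2.3],[0,0,2.4],[0,0,2.5],[0,0,2.6],[0,0,2.7],[0,0,2.75],[0,0,2.75]])

```text
time: 5.7
eef_pos: [0.4843, -0.0733, 0.1123]
tcp_rot: [0.998, -0.07, -0.0, 0.0]
contact_force: [-0.0, -1.9, 0.6]
opening: 0.25
```

```bash
python3 - <<'E'
from h import *
go((-.045,-.0025,.112),0)
c=snap('wrist','w3')
E
```

```text
at H [-0.1346 -0.002   0.1123] lin [ 0.0004 -0.0896  0.0003] rot [ 0.    0.   -0.05] r 0.49754787253710897 F [-0.02 -1.89  0.59] 5.7
```

View pics/w3.png

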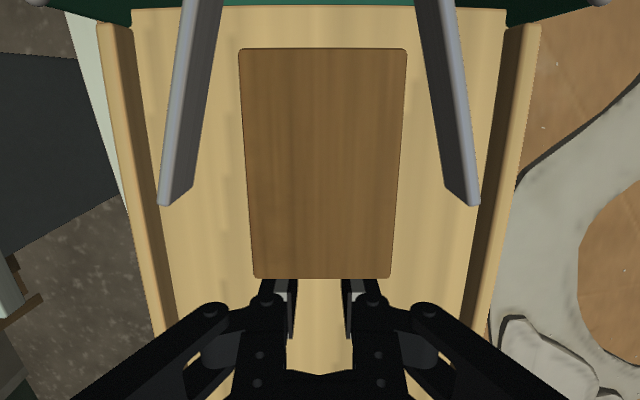

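>>> step_arm(gripper=[0.5,0.5,0.5,0.5,0.5,0.5,0.5,0.5,0.5,0.5,0.5,0.5,0.5,0.5,0.5,0.5,0.5,0.5,0.5], linear=[[0,-0.004,0],[0,-0.009,0],[0,-0.014,0],[0,-0.019,0],[0,-0.024,0],[0,-0.029,0],[0,-0.034,0],[0,-0.039,0],[0,-0.044,0],[0,-0.049,0],[0,-0.054,0],[0,-0.059,0],[0,-0.064,0],[0,-0.069,0],[0,-0.074,0],[0,-0.079,0],[0,-0.083,0],[0,-0.085,0],[0,-0.085,0]], delta_rot=[[0,0,0],[0,0,0],[0,0,0],[0,0,0],[0,0,0],[0,0,0],[0,0,0],[0,0,0],[0,0,0],[0,0,0],[0,0,0],[0,0,0],[0,0,0],[0,0,0],[0,0,0],[0,0,0],[0,0,0],[0,0,0],[0,0,0]])

```text
time: 8.12
eef_pos: [0.4961, 0.0108, 0.1121]
tcp_rot: [0.998, -0.07, -0.0, -0.0]
contact_force: [-0.5, 0.2, 0.3]
opening: 0.252
```

```bash
python3 - <<'E'
from h import *
go((-.2,-.0025,.112),0)
a=snap('wrist','w4')['frame']; b=snap('scene','s4')['frame'][170:330,210:410]
b=cv2.resize(b,(500,400),interpolation=cv2.INTER_CUBIC); a=cv2.resize(a,(300,188))
im=np.zeros((400,800,3),np.uint8); im[:188,:300]=a; im[:,300:]=b
cv2.imwrite('pics/m4.png',im[:,:,::-1])
E
```

```text
at H [-0.0496 -0.002   0.1121] lin [7.000e-04 1.504e-01 1.000e-04] rot [-0.02  0.02 -0.05] r 0.49540812881008567 F [-0.5   0.18  0.31] 8.125
```

View pics/m4.png

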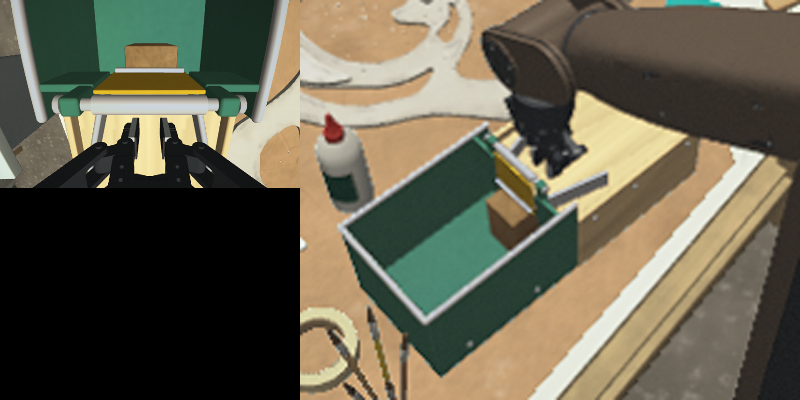

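>>> step_arm(gripper=[0.5,0.5,0.5,0.5,0.5,0.5,0.5,0.5,0.5,0.5,0.5,0.5,0.5], linear=[[0,0.01,0],[0,0.02,0],[0,0.035,0],[0,0.05,0],[0,0.07,0],[0,0.09,0],[0,0.11,0],[0,0.13,0],[0,0.15,0],[0,0.15,-0.03],[0,0.15,-0.06],[0,0.15,-0.09],[0,0.15,-0.09]], delta_rot=[[0,0,0],[0,0,0],[0,0,0],[0,0,0],[0,0,0],[0,0,0],[0,0,0],[0,0,0],[0,0,0],[0,0,0],[0,0,0],[0,0,0],[0,0,0]])

```text
time: 9.85
eef_pos: [0.4766, -0.1396, 0.2053]
tcp_rot: [0.997, -0.071, 0.003, 0.001]
contact_force: [0.0, -0.5, -0.4]
opening: 0.251
```

```bash
python3 - <<'E'
from h import *
go((-.2,-.0025,.112),0)
c=snap('scene','s5'); a=c['frame']
b=cv2.resize(a[205:285,265:345],(500,500),interpolation=cv2.INTER_CUBIC)
w=cv2.resize(snap('wrist','w5')['frame'][:190,170:470],(300,190))
im=np.zeros((500,800,3),np.uint8); im[:,:500]=b; im[:190,500:]=w
cv2.imwrite('pics/m5.png',im[:,:,::-1])
for ang in(0,.1,.2,.3,.5):
  print(ang,[((proj(c,W(67e-3*np.sin(ang),y,.17-67e-3*np.cos(ang)))-[265,205])*6.25).round(0) for y in(-.035,.035)])
print('rod',[((proj(c,W(0,y,.17))-[265,205])*6.25).round(0) for y in(-.035,.035)])
E
```

```text
at H [-0.2013 -0.0035  0.2053] lin [-0.0016 -0.0015  0.0933] rot [ 0.13 -0.34 -0.11] r 0.49540812881008567 F [ 0.03 -0.53 -0.43] 9.85
0 [array([153., 223.]), array([243., 307.])]
0.1 [array([143., 230.]), array([233., 314.])]
0.2 [array([133., 236.]), array([223., 321.])]
0.3 [array([123., 241.]), array([213., 326.])]
0.5 [array([104., 249.]), array([194., 335.])]
rod [array([145., 146.]), array([238., 232.])]
```

View pics/m5.png

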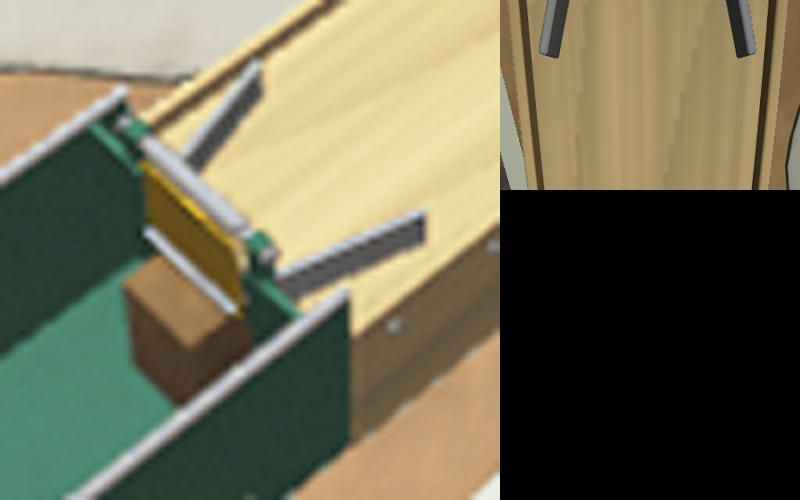

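```bash
python3 - <<'E'
from h import *
c=load('s5')
for z in(.091,.1):
  for p in((125,283),(190,347),(158,254),(250,322)): print(z,p,H(atz(c,265+p[0]/6.25,205+p[1]/6.25,z)).round(4))
for p in((135,362),(182,405)): print('bottom',H(atz(c,265+p[0]/6.25,205+p[1]/6.25,.006)).round(4))
# flap change since start
a=load('scene0')['frame'];b=c['frame']
im=np.hstack([cv2.resize(f[218:262,280:314],(396,512),interpolation=cv2.INTER_CUBIC) for f in(a,b)]);cv2.imwrite('pics/m6.png',im[:,:,::-1])
E
```

```text
0.091 (125, 283) [ 0.03  -0.023  0.091]
0.091 (190, 347) [0.0305 0.0289 0.091 ]
0.091 (158, 254) [ 0.006  -0.0251  0.091 ]
0.091 (250, 322) [-0.0014  0.0384  0.091 ]
0.1 (125, 283) [ 0.0333 -0.018   0.1   ]
0.1 (190, 347) [0.0338 0.0334 0.1   ]
0.1 (158, 254) [ 0.0095 -0.0201  0.1   ]
0.1 (250, 322) [0.0021 0.0429 0.1   ]
bottom [ 0.0273 -0.027   0.006 ]
bottom [0.0261 0.0106 0.006 ]
```

View pics/m6.png

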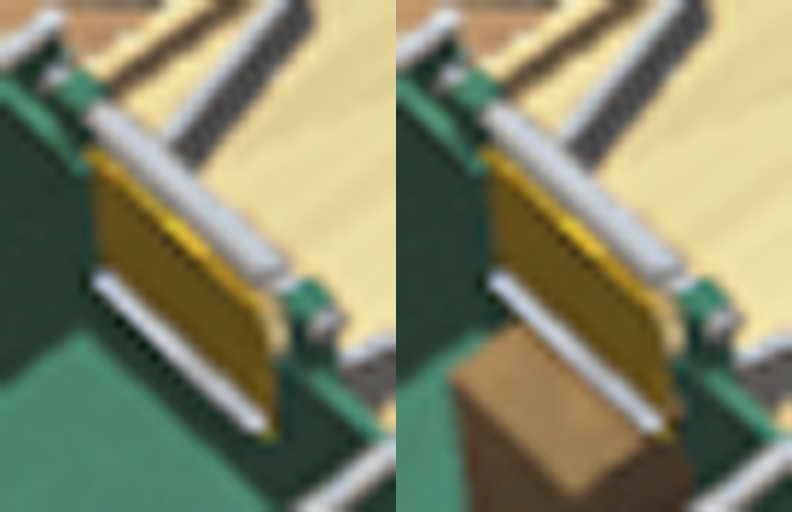

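```bash
python3 -c "
from h import *
s=ctrl.get_state();print(s['time'],s['dq'],s['contact_force']);print(ctrl.sign_off())"
```

```text
9.95 [0.00461414 0.01974558 0.02475223 0.0003298  0.00134496 0.00304221] [ 0.41865611  0.29008451 -0.03488825]
the job is handed in; nothing more can be done
None
```

The oak block is in the green bin and the flap is shut. I pushed the block's end face with two slightly spread fingertips, steering it to the middle of the guides, until it tipped over the edge under the flap. I then drew the fingers back and lifted clear, and handed the job in at about 10 s.

- **Block:** in the last scene picture it stands on end on the bin floor, close to upright. The near face measures about x = 30 mm at the top and 27 mm at the bottom. It is not touching the robot.
- **Flap:** it looks the same as in the picture taken before the push, so I take it as shut. A direct angle estimate from pixels only narrowed it to 0 to 0.1 rad.
- **Forces:** the wrist force read at the end of each move was 2 N or less. I did not record it during the moves.
- **Other things on the bench:** I planned the moves to stay clear of them, and none was seen to move. I did not measure each one afterwards.

The wrist camera and the top camera disagreed by about 2.5 mm sideways. I corrected for this, and it made no difference to the outcome.

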